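Plug the flat battery pack into the charger

ROBOT

A 6-joint arm with a two-finger parallel gripper is mounted at the origin on the work surface; the furniture and walls round the work are solid. World frame = base frame: x ahead of the robot, y to its left, z up, the work surface at z = 0. Lengths are in m, angles in rad, forces in N, time in s.
With the tool pointing down it reaches from about 0.35 to 0.875 m from the base axis. Payload 15.5 kg.
Tool frame: the origin (TCP) lies midway between the tips of the shut fingers; the grasp point (between the pads) lies 19 mm behind it (bot.pinch_z is the distance from the TCP to the grasp point, in m); z points along the fingers, y is the line along which they close (so a half turn about z gives the same grasp; the last joint's range is limited). The gripper opens to 85 mm and grips with 20 to 120 N. Pads are 22 mm wide; open, the fingers measure 114 mm over their backs; the gripper's body (76 mm by 85 mm) begins 54 mm behind the grasp point. The pads swing forward as they close: fully open they stand 13 mm farther back than shut.
Start: joints at [-1.278, 0.494, 1.345, -0, 1.302, -0.096], TCP at [0.237, -0.578, 0.194] pointing down, gripper open.
Joint ranges: [-2.91, 2.91], [-0.82, 2.16], [0.22, 2.67], [-1.22, 4.37], [0.12, 2.79], [-3.08, 3.08]. Speed limits (rad/s): [1.89, 1.89, 2.57, 3.01, 3.01, 3.01].

INTERFACE

Orientations are given as a rotation vector (axis times angle).
In Python, from station import bot, get_image, job_done, models gives the robot as it stands.
- The arm moves only by the tool carry_out, never from a script. Its argument "deltas" is a list of rows, each an object of numbers: "x", "y", "z": the shift along the world's x, y, z in cm; "rx", "ry", "rz": the turn, a rotation vector about the world's x, y, z in rad; "grip": the opening, from 0 (shut) to 1 (fully open). A call has exactly 8 rows; each row is the pose to reach, as a shift and turn from the pose commanded when the call began; what a row does not reach only later rows make up. A row lasts 1/10 s, in which the tool goes at most 50 mm and 8.59 degrees, less where a joint would pass 70% of its speed; a pose out of reach is approached as far as the arm can. A call with a gripper value outside its range is refused whole. The fingers move at their own pace and stop on an object; "newtons" is the grip in N (left out, the last holds). Time passes only in rows, so rows that repeat a pose let the fingers close, or fill a call up. It gives the time, the measured TCP pose, the force, the opening and the grip force at its end, in the units of the state.
- bot.read_state(): the state, without advancing time (a new reading comes with each control period).
- get_image(name): name is "side" or "top" or "wrist"; returns a dict with "frame" (420x560x3 uint8, red, green, blue), "depth" (420x560 float32, m along the optical axis (not along the pixel's ray), 0 where there is no reading), "fx", "fy", "cx", "cy" (pixels), "R" (3x3) and "t" (3): a world point X has camera coordinates R X + t; the wrist camera has in their place "T_tool_cam" (4x4, takes a point from camera to tool coordinates, whose origin is the TCP and whose axes are the flange's). Camera axes: x right, y down, z forward; pixel columns grow to the right and rows downward; lengths in m; the calibration is good to about 2 mm. A picture is of the moment at which its call begins: read the wrist's pose just before it.
- job_done(): hands the job in; it is judged then, once.
Trained networks look in a picture, given as the dict that the camera call returned (one of the last four; its "shot" number tells which), for a name from the list of things; names that differ only in an ending like _2 or _b are one class to them, and where a whole thing is asked for, a point or a joint stands for the part that bears it (a point fixed in the world has none). Each returns a list of dicts, best first, with "confidence" (0 to 1); they miss things now and then, are a little off and sometimes report something else, mostly with a low value. They report only what shows in the picture. A call takes as long as a camera call. They do not tell look-alikes from the thing itself.
- models.find_in(target, picture): "at" ([column, row] in pixels, amid what is visible of it).
The state is a dict: "clock": time; "joint_positions": joint angles; "joint_vel": joint speeds; "tau": joint torques, N m; "eef_pos": TCP position; "tool_rot": TCP orientation; "ft_force": force on the tool from outside, world axes, zero at the start; "torque": the same for the moment, N m; "width": opening from 0.0 (shut) to 1.0 (fully open); "grip_force": force on a finger pad.
Only numpy, scipy, OpenCV 4.12 (cv2) and the standard library are available. Lean on these libraries where they do the work, as an engineer would, in place of code of your own. Each camera call takes 0.05 s, during which the arm holds its last target. There are 200 camera calls.

TASK

One of the two blue battery packs is flat: the one whose charge lamp is red. Plug it upright into the well of the charger, right down to the bottom, and let go of it. Leave the pack with the green lamp standing where it is.

Things in the scene. Friction and masses are not known exactly. Their poses are not given: they have to be found in the camera images.
- flat_pack_centre (a point): Centre of the flat battery pack: loose upright block, 48 mm (x) by 32 mm (y) by 90 mm tall (z up), 0.15 to 0.31 kg, blue with a black cap (top 22 mm) with a red lamp on top. The point is 45 mm above its flat foot. Grip it across the 32 mm faces in its upper part: plugged in, its lowest 36 mm are inside the charger. It fits either way round (half a turn makes no difference).
- full_pack_centre (a point): Centre, 45 mm above the foot, of the other battery pack: same shape and size, but with a green lamp. It is charged and must stay where it stands.
- charger_bay (a point): Middle of the floor of the charger's well, 6 mm above the table. The charger: fixed grey block, 110 (x) x 90 (y) x 42 mm high, black open well in its top, 36 mm deep. z is up; x is the well's long direction, along which the pack's x goes. Well 52 (x) x 36 mm (y); its upper 16 mm flare to a 68 x 52 mm mouth that guides the pack. Seated, the pack's foot is on this floor, its centre 45 mm above.
Things that resemble listed ones, but are neither listed nor needed, are in the scene too. Leave any purple look-alike of the part that bears flat_pack_centre alone.

How it is judged:
At the end, for the whole second after the job is handed in: The red-lamp pack stands at rest in the charger's well, its foot within 6 mm of the well's floor, centred within 12 mm, in line with the well within 11 degrees and upright within 10 degrees; the green-lamp pack stands upright within 30 mm of where it was (horizontal distance between flat_pack_centre and charger_bay below 0.012 m and z of flat_pack_centre in the frame of charger_bay below 0.051 m and angle between the x axis of flat_pack_centre and the x axis of charger_bay, either way round below 0.2 rad and angle between each of flat_pack_centre, full_pack_centre's own z axis and vertical below 0.17 rad and linear speed of flat_pack below 0.02 m/s and distance of full_pack_centre from where it was at the start of the episode below 0.03 m); the robot touches nothing.
It fails at once if the green-lamp pack is shifted more than 30 mm or lifted (distance of full_pack_centre from where it was at the start of the episode above 0.03 m).
It also fails if it takes over 32 s, if anything falls off the work surface, if the arm or the gripper's body presses on something with over 40 N, if the wrist force passes 120 N, or if a joint passes its speed limit or range.

## Working session

There is one attempt and no reset: what is moved stays moved. The work goes in short steps, Python scripts to look and compute and a tool call to move; the robot and the scene stay as the last step left them, time stands still between calls to the robot, and variables do not carry over. Pictures are saved under pics/ and viewed, at most 10 in all, crops included, and the job is handed in when it is done.

Besides the shell and the picture viewer there is one more tool, called after "Emit:" as a command line: name --argument value ..., lists and objects as JSON in quotes. carry_out: Moves the arm, as the interface text tells. Its arguments: {"type":"object","properties":{"deltas":{"type":"array","items":{"type":"object","properties":{"x":{"type":"number"},"y":{"type":"number"},"z":{"type":"number"},"rx":{"type":"number"},"ry":{"type":"number"},"rz":{"type":"number"},"grip":{"type":"number"}}}},"newtons":{"type":"number"}},"required":["deltas"]}

```bash
mkdir -p pics
cat > h.py <<'E'
from station import bot,get_image,job_done,models
import numpy as np,cv2
def world(p,u,v,R=None,t=None):
    d=p["depth"][int(v),int(u)]
    return p["R"].T@(np.array([(u-p["cx"])/p["fx"]*d,(v-p["cy"])/p["fy"]*d,d])-p["t"])
E
python3 - <<'E'
from h import *
ps={n:get_image(n) for n in("side","top")}
for n,p in ps.items():
    print(n,-p["R"].T@p["t"],p["fx"])
    for k in("flat_pack_centre","charger_bay"):
        for r in models.find_in(k,p): print(k,r["at"],round(r["confidence"],2),world(p,*r["at"]).round(3))
cv2.imwrite("pics/a.png",cv2.resize(np.hstack([ps[n]["frame"] for n in ps])[:,:,::-1],(800,300)))
cv2.imwrite("pics/t.png",ps["top"]["frame"][:,:,::-1])
E
```

```text
side [0.23115301 0.61520282 0.53180052] 453.362978710015
flat_pack_centre [311.3, 156.8] 0.92 [ 0.379 -0.283  0.057]
flat_pack_centre [342.9, 173.4] 0.81 [ 0.302 -0.249  0.046]
charger_bay [223.9, 249.8] 0.9 [0.476 0.023 0.009]
top [ 0.36208089 -0.09393668  0.92442592] 397.59256638670877
flat_pack_centre [361.1, 245.6] 0.79 [ 0.296 -0.26   0.09 ]
flat_pack_centre [373.3, 204.6] 0.78 [ 0.382 -0.285  0.092]
flat_pack_centre [224.4, 168.7] 0.56 [0.465 0.039 0.009]
charger_bay [223.5, 166.7] 0.87 [0.469 0.042 0.008]
```

View pics/t.png

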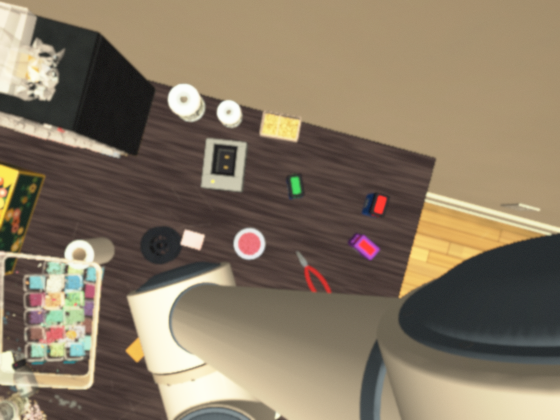

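View pics/a.png

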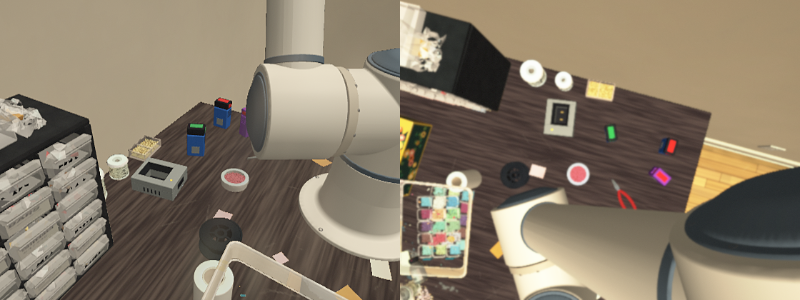

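The top view shows three packs. One is blue/black with a red lamp at (375,205). One is purple with a red lamp at (366,247), a look-alike. One is blue/black with a green lamp at (295,186). The pack at (375,205) is the one that fits: blue with a red lamp. The charger is at (224,165). Next I confirm this in a crop and measure the yaws.

Run:
```python
from h import *
p=get_image("top")
v,u=np.mgrid[:420,:560]; d=p["depth"]
P=(np.stack([(u-p["cx"])/p["fx"]*d,(v-p["cy"])/p["fy"]*d,d],-1)-p["t"])@p["R"]
for n,c,lo,hi,rad in(("flat",(375,205),.08,.1,22),("green",(295,186),.08,.1,22),("charger",(224,165),.034,.05,40),("purple",(366,247),.08,.1,22)):
    m=(np.hypot(u-c[0],v-c[1])<rad)&(P[...,2]>lo)&(P[...,2]<hi)&(d>0)
    q=P[m]; (c0,s,a)=cv2.minAreaRect((q[:,:2]*1000).astype(np.float32)); print(n,m.sum(),np.round(c0),np.round(s),round(a,1),q[:,2].mean().round(3),cv2.boxPoints((c0,s,a)).round().tolist())
m=(np.hypot(u-224,v-162)<18)&(P[...,2]<.025)&(d>0)
q=P[m];c0,s,a=cv2.minAreaRect((q[:,:2]*1000).astype(np.float32));print("well",m.sum(),c0,s,a,q[:,2].mean())
# other tall things
print(P[::1][(P[...,2]>.12)&(u<330)&(v<260)&(u>150)].shape)
cv2.imwrite("pics/c.png",cv2.resize(p["frame"][130:270,190:410,::-1],(770,490),interpolation=cv2.INTER_CUBIC))
s=bot.read_state();print(s["clock"],s["tool_rot"],s["eef_pos"])
R=cv2.Rodrigues(np.array(s["tool_rot"]))[0];print(R.round(2))
```

```text
flat 365 [ 381. -298.] [33. 49.] 73.3 0.09 [[354.0, -307.0], [400.0, -321.0], [409.0, -289.0], [363.0, -275.0]]
green 346 [ 421. -121.] [49. 32.] 9.8 0.091 [[394.0, -110.0], [400.0, -141.0], [448.0, -133.0], [443.0, -102.0]]
charger 1508 [471.  37.] [ 90. 111.] 84.3 0.042 [[411.0, -2.0], [521.0, -13.0], [530.0, 77.0], [420.0, 88.0]]
purple 362 [ 293. -271.] [49. 32.] 48.9 0.09 [[264.0, -278.0], [289.0, -299.0], [321.0, -263.0], [296.0, -242.0]]
well 360 (481.5758056640625, 38.177757263183594) (33.62700653076172, 50.710472106933594) 83.92447662353516 0.008004191502322087
(15385, 3)
0.35 [-3.08213455e+00 -6.06784197e-01  4.18231386e-05] [ 0.23688144 -0.57828122  0.19382937]
[[ 0.93  0.38 -0.  ]
 [ 0.38 -0.93  0.  ]
 [ 0.   -0.   -1.  ]]
```

View pics/c.png

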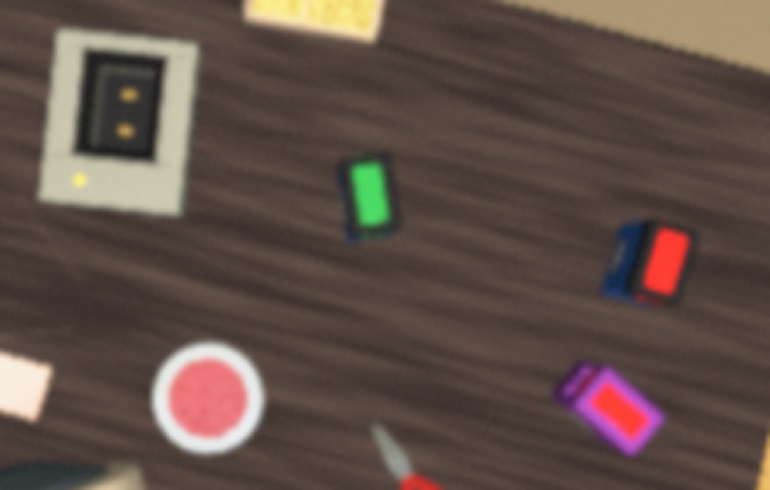

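The crop confirms it: the blue pack with the red lamp is at crop (665,262), the green one at (369,195) and the purple one at (618,405). I'll move above the red-lamp pack, 14.4 / 28.0 cm away with a turn of −0.68 rad.

Emit:
carry_out --deltas '[{"x": 1.5,"y": 3,"z": 0,"rz": -0.08,"grip": 1},{"x": 4,"y": 7.5,"z": 0,"rz": -0.2,"grip": 1},{"x": 6.5,"y": 12.5,"z": 0,"rz": -0.34,"grip": 1},{"x": 9,"y": 17.5,"z": 0,"rz": -0.46,"grip": 1},{"x": 11.5,"y": 22,"z": 0,"rz": -0.56,"grip": 1},{"x": 13.4,"y": 26,"z": 0,"rz": -0.64,"grip": 1},{"x": 14.4,"y": 28,"z": 0,"rz": -0.68,"grip": 1},{"x": 14.4,"y": 28,"z": 0,"rz": -0.68,"grip": 1}]'

```text
$.deltas[0]: bad value
```

Run:
```python
from h import *
s=bot.read_state();p=get_image("wrist")
R=cv2.Rodrigues(np.array(s["tool_rot"]))[0];T=p["T_tool_cam"]
v,u=np.mgrid[:420,:560]; d=p["depth"]
C=np.stack([(u-p["cx"])/p["fx"]*d,(v-p["cy"])/p["fy"]*d,d],-1)
L=C@T[:3,:3].T+T[:3,3]; P=L@R.T+s["eef_pos"]
print(s["clock"],s["eef_pos"],np.degrees(np.arctan2(R[1,0],R[0,0])))
m=(d>0)&(P[...,2]>.08)&(P[...,2]<.1)&(np.hypot(P[...,0]-.381,P[...,1]+.298)<.045)
c0,z,a=cv2.minAreaRect((P[m][:,:2]*1000).astype(np.float32));print(m.sum(),c0,z,a,P[m][:,2].mean())
cv2.imwrite("pics/w.png",p["frame"][:,:,::-1])
```

```text
0.35 [ 0.23688144 -0.57828122  0.19382937] 22.274937845336343
0 (0.0, 0.0) (0.0, 0.0) 0.0 nan<stdin>:9: RuntimeWarning: Mean of empty slice.
  ret = ret.dtype.type(ret / rcount)
```

View pics/w.png

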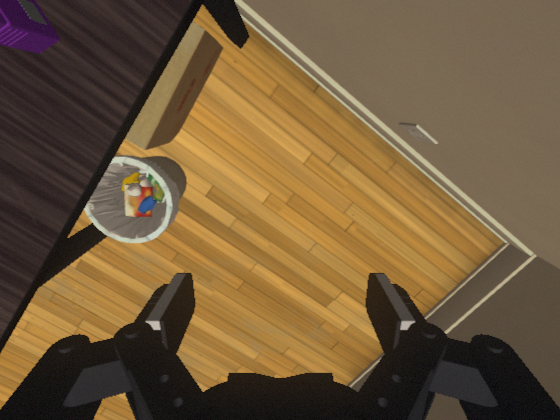

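The move was refused, so the wrist view still shows the start pose: floor, open fingers, and the purple pack at the top left. I'll send it again with all keys filled in.

Emit:
carry_out --deltas '[{"x": 1.5,"y": 3,"z": 0,"rx": 0,"ry": 0,"rz": -0.08,"grip": 1},{"x": 4,"y": 7.5,"z": 0,"rx": 0,"ry": 0,"rz": -0.2,"grip": 1},{"x": 6.5,"y": 12.5,"z": 0,"rx": 0,"ry": 0,"rz": -0.34,"grip": 1},{"x": 9,"y": 17.5,"z": 0,"rx": 0,"ry": 0,"rz": -0.46,"grip": 1},{"x": 11.5,"y": 22,"z": 0,"rx": 0,"ry": 0,"rz": -0.56,"grip": 1},{"x": 13.4,"y": 26,"z": 0,"rx": 0,"ry": 0,"rz": -0.64,"grip": 1},{"x": 14.4,"y": 28,"z": 0,"rx": 0,"ry": 0,"rz": -0.68,"grip": 1},{"x": 14.4,"y": 28,"z": 0,"rx": 0,"ry": 0,"rz": -0.68,"grip": 1}]' --newtons 60

```text
clock: 1.2
eef_pos: [0.382, -0.295, 0.1942]
tool_rot: [-3.108, 0.453, -0.0]
ft_force: [-0.0, 0.3, -0.3]
width: 1.0
grip_force: 0.0
```

```bash
cat > w.py <<'E'
from h import *
s=bot.read_state();p=get_image("wrist")
R=cv2.Rodrigues(np.array(s["tool_rot"]))[0];T=p["T_tool_cam"]
v,u=np.mgrid[:420,:560]; d=p["depth"]
C=np.stack([(u-p["cx"])/p["fx"]*d,(v-p["cy"])/p["fy"]*d,d],-1)
L=C@T[:3,:3].T+T[:3,3]; P=L@R.T+s["eef_pos"]
print(s["clock"],s["eef_pos"],np.degrees(np.arctan2(R[1,0],R[0,0])))
E
python3 - <<'E'
from w import *
m=(d>0)&(P[...,2]>.08)&(P[...,2]<.1)&(np.hypot(P[...,0]-.381,P[...,1]+.298)<.045)
c0,z,a=cv2.minAreaRect((P[m][:,:2]*1000).astype(np.float32));print(m.sum(),c0,z,a,P[m][:,2].mean())
cv2.imwrite("pics/w2.png",p["frame"][:,:,::-1])
E
```

```text
1.2 [ 0.38201713 -0.2950437   0.19417196] -16.577666025541866
1591 (382.50970458984375, -299.4015197753906) (32.031822204589844, 48.017860412597656) 73.00959777832031 0.09014100779419738
```

View pics/w2.png

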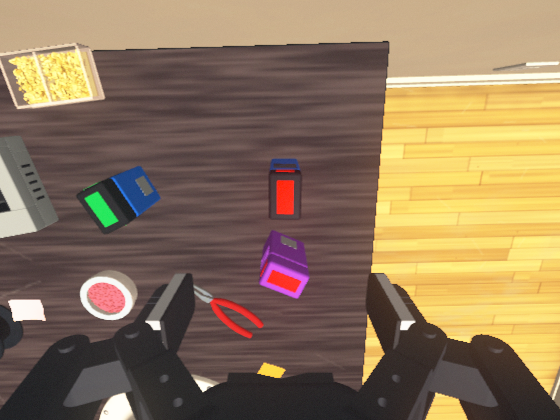

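The wrist view shows the red-lamp pack at (285,195), the purple one at (285,265) and the green one at (115,198). The pack's top is at (382.5, −299.4) mm with its axis at −17°, so the approach is aligned. I'll descend and grip.

Emit:
carry_out --deltas '[{"x": 0.1,"y": -0.1,"z": -2,"rx": 0,"ry": 0,"rz": -0.01,"grip": 1},{"x": 0.1,"y": -0.1,"z": -5,"rx": 0,"ry": 0,"rz": -0.01,"grip": 1},{"x": 0.1,"y": -0.1,"z": -8,"rx": 0,"ry": 0,"rz": -0.01,"grip": 1},{"x": 0.1,"y": -0.1,"z": -11,"rx": 0,"ry": 0,"rz": -0.01,"grip": 1},{"x": 0.1,"y": -0.1,"z": -13,"rx": 0,"ry": 0,"rz": -0.01,"grip": 1},{"x": 0.1,"y": -0.1,"z": -14.2,"rx": 0,"ry": 0,"rz": -0.01,"grip": 1},{"x": 0.1,"y": -0.1,"z": -14.2,"rx": 0,"ry": 0,"rz": -0.01,"grip": 1},{"x": 0.1,"y": -0.1,"z": -14.2,"rx": 0,"ry": 0,"rz": -0.01,"grip": 1}]'

```text
clock: 2.05
eef_pos: [0.3818, -0.3002, 0.0522]
tool_rot: [3.106, -0.472, 0.0]
ft_force: [0.7, 0.0, -0.2]
width: 1.003
grip_force: 0.0
```

Emit:
carry_out --deltas '[{"x": 0,"y": 0,"z": 0,"rx": 0,"ry": 0,"rz": 0,"grip": 0.3},{"x": 0,"y": 0,"z": 0,"rx": 0,"ry": 0,"rz": 0,"grip": 0.2},{"x": 0,"y": 0,"z": 0,"rx": 0,"ry": 0,"rz": 0,"grip": 0.1},{"x": 0,"y": 0,"z": 0,"rx": 0,"ry": 0,"rz": 0,"grip": 0.1},{"x": 0,"y": 0,"z": 0,"rx": 0,"ry": 0,"rz": 0,"grip": 0.1},{"x": 0,"y": 0,"z": 0,"rx": 0,"ry": 0,"rz": 0,"grip": 0.1},{"x": 0,"y": 0,"z": 0,"rx": 0,"ry": 0,"rz": 0,"grip": 0.1},{"x": 0,"y": 0,"z": 0,"rx": 0,"ry": 0,"rz": 0,"grip": 0.1}]' --newtons 60

```text
clock: 2.85
eef_pos: [0.3831, -0.2994, 0.0541]
tool_rot: [3.105, -0.471, 0.005]
ft_force: [-0.5, 13.3, 51.1]
width: 0.099
grip_force: 25.7
```

Width 0.1 with 51 N upward doesn't fit a 32 mm pack. I'll look before moving.

Run:
```python
from w import *
q=get_image("side")
cv2.imwrite("pics/e.png",cv2.resize(np.hstack([p["frame"],cv2.resize(q["frame"][90:240,220:420],(560,420))])[:,:,::-1],(800,300)))
s=bot.read_state();print(s["width"],s["grip_force"],s["ft_force"],s["torque"])
```

```text
2.85 [ 0.38312055 -0.29939137  0.05413681] -17.262680456838535
0.1002028013929535 25.66740022972226 [-1.39870919 12.76263324 51.84698856] [2.56954995 0.02088856 0.03947947]
```

View pics/e.png

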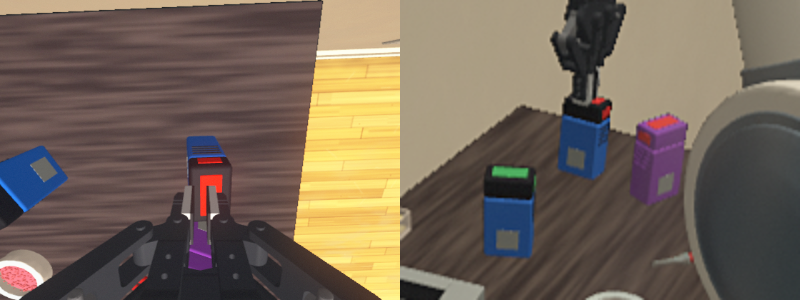

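The fingers look shut on top of the cap instead of beside it, and the purple pack is untouched. I'll measure where the fingertips are in the tool frame, and the pack's pose.

Run:
```python
from w import *
f=p["frame"]
print("min depth",d[d>0].min(), "eef",s["eef_pos"],"pinch",bot.pinch_z)
for r in range(250,320,8):
    print(r,[tuple((P[r,c]*1000).round().astype(int).tolist()) if d[r,c]>0 else 0 for c in range(252,326,12)])
q=get_image("top");v,u=np.mgrid[:420,:560];D=q["depth"]
Q=(np.stack([(u-q["cx"])/q["fx"]*D,(v-q["cy"])/q["fy"]*D,D],-1)-q["t"])@q["R"]
m=(np.hypot(Q[...,0]-.381,Q[...,1]+.298)<.1)&(Q[...,2]>.08)&(D>0)
print(np.histogram(Q[m][:,2],bins=np.arange(.08,.3,.01))[0])
a=m&(Q[...,2]<.1);print(cv2.minAreaRect((Q[a][:,:2]*1000).astype(np.float32)))
cv2.imwrite("pics/e2.png",cv2.resize(f[170:400,180:400,::-1],(660,600)))
```

```text
2.95 [ 0.38310918 -0.2993842   0.05413357] -17.262033645070336
min depth 0.066101395 eef [ 0.38310918 -0.2993842   0.05413357] pinch 0.0187
250 [(361, -267, 0), (398, -295, 89), (396, -301, 90), (395, -307, 91), (393, -313, 90), (391, -319, 90), (343, -326, 2)]
258 [(354, -265, 1), (393, -293, 87), (393, -300, 91), (391, -306, 93), (389, -312, 91), (386, -318, 90), (335, -324, 0)]
266 [(346, -263, 0), (396, -295, 102), (388, -299, 92), (389, -305, 97), (390, -312, 102), (382, -317, 90), (328, -322, 1)]
274 [(393, -288, 102), (395, -295, 110), (383, -297, 91), (386, -304, 99), (390, -311, 110), (385, -316, 103), (320, -320, 0)]
282 [(393, -289, 110), (395, -296, 116), (379, -296, 92), (383, -303, 101), (391, -311, 117), (384, -316, 110), (312, -318, 1)]
290 [(393, -289, 116), (395, -296, 122), (374, -294, 91), (378, -302, 101), (391, -311, 123), (385, -315, 116), (304, -316, 0)]
298 [(393, -290, 123), (395, -296, 128), (370, -293, 93), (375, -301, 103), (390, -310, 128), (385, -314, 123), (297, -314, 1)]
306 [(398, -293, 137), (392, -295, 129), (365, -291, 92), (371, -300, 103), (391, -310, 135), (391, -315, 137), (390, -319, 136)]
314 [(397, -293, 140), (391, -295, 133), (312, -274, 28), (305, -282, 22), (392, -310, 140), (391, -314, 140), (389, -318, 140)]
[0 0 0 0 0 0 0 0 0 0 0 0 0 0 0 0 0 0 0 0 0]
((0.0, 0.0), (0.0, 0.0), 0.0)
```

View pics/e2.png

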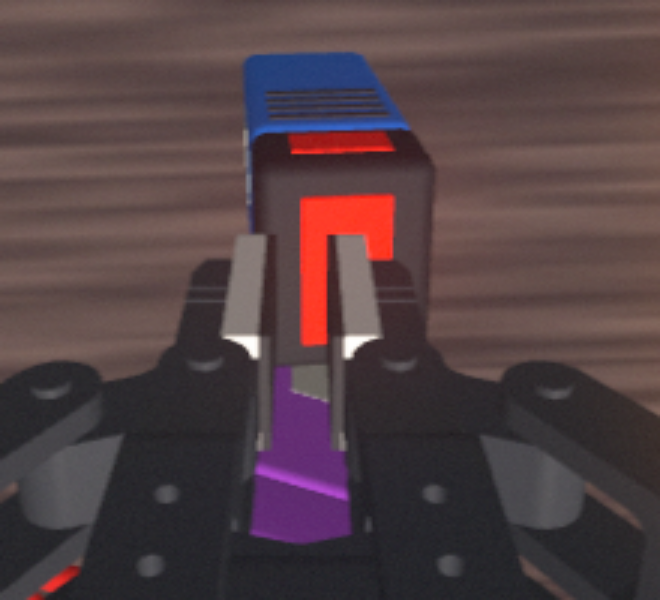

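The wrist crop shows the shut pads (crop (250,240) and (350,240)) standing on the cap's top at z ≈ 0.09. The stated TCP is 0.054, so they aren't beside the pack. I'll raise by 3 cm with the grip unchanged and measure the free fingers.

Emit:
carry_out --deltas '[{"x": 0,"y": 0,"z": 0.5,"rx": 0,"ry": 0,"rz": 0,"grip": 0.1},{"x": 0,"y": 0,"z": 1.5,"rx": 0,"ry": 0,"rz": 0,"grip": 0.1},{"x": 0,"y": 0,"z": 2.5,"rx": 0,"ry": 0,"rz": 0,"grip": 0.1},{"x": 0,"y": 0,"z": 3,"rx": 0,"ry": 0,"rz": 0,"grip": 0.1},{"x": 0,"y": 0,"z": 3,"rx": 0,"ry": 0,"rz": 0,"grip": 0.1},{"x": 0,"y": 0,"z": 3,"rx": 0,"ry": 0,"rz": 0,"grip": 0.1},{"x": 0,"y": 0,"z": 3,"rx": 0,"ry": 0,"rz": 0,"grip": 0.1},{"x": 0,"y": 0,"z": 3,"rx": 0,"ry": 0,"rz": 0,"grip": 0.1}]'

```text
clock: 3.85
eef_pos: [0.3818, -0.2992, 0.0816]
tool_rot: [-3.106, 0.471, 0.001]
ft_force: [0.7, 1.1, 0.3]
width: 0.101
grip_force: 0.0
```

Run:
```python
from w import *
print(s["width"],s["grip_force"],s["ft_force"])
# fingers: tool-frame points near axis
m=(d>0)&(np.abs(L[...,0])<.02)&(np.abs(L[...,1])<.03)&(d<.3)
print("tool z hist",np.histogram(L[m][:,2],bins=np.arange(-.1,.08,.005)))
k=(d>0)&(P[...,2]>.05)&(np.hypot(P[...,0]-.382,P[...,1]+.299)<.045)
print("world z",np.histogram(P[k][:,2],bins=np.arange(.05,.2,.01)))
cv2.imwrite("pics/f.png",cv2.resize(np.hstack([p["frame"],cv2.resize(get_image("side")["frame"][90:240,220:420],(560,420))])[:,:,::-1],(800,300)))
```

```text
3.85 [ 0.38176325 -0.29919509  0.08163928] -17.258722315647635
0.10128911863510398 0.0 [0.66236773 1.0812025  0.26401789]
tool z hist (array([ 851, 2724, 1311, 1135,  448,  505,  419,  410,  322,  322,  314,
        126,    0,    0,    0,    0,    0,  321, 2046,    0,    0,    0,
          0,    0,    0,    0,    0,    0,    0,    0,    0,    0,    0,
          0,    0]), array([-1.00000000e-01, -9.50000000e-02, -9.00000000e-02, -8.50000000e-02,
       -8.00000000e-02, -7.50000000e-02, -7.00000000e-02, -6.50000000e-02,
       -6.00000000e-02, -5.50000000e-02, -5.00000000e-02, -4.50000000e-02,
       -4.00000000e-02, -3.50000000e-02, -3.00000000e-02, -2.50000000e-02,
       -2.00000000e-02, -1.50000000e-02, -1.00000000e-02, -5.00000000e-03,
        8.32667268e-17,  5.00000000e-03,  1.00000000e-02,  1.50000000e-02,
        2.00000000e-02,  2.50000000e-02,  3.00000000e-02,  3.50000000e-02,
        4.00000000e-02,  4.50000000e-02,  5.00000000e-02,  5.50000000e-02,
        6.00000000e-02,  6.50000000e-02,  7.00000000e-02,  7.50000000e-02]))
world z (array([ 195,  226,  176,  957, 2091,    0,    0,  323,  640,  835,  914,
       2346, 6733, 5220, 7732]), array([0.05, 0.06, 0.07, 0.08, 0.09, 0.1 , 0.11, 0.12, 0.13, 0.14, 0.15,
       0.16, 0.17, 0.18, 0.19, 0.2 ]))
```

View pics/f.png

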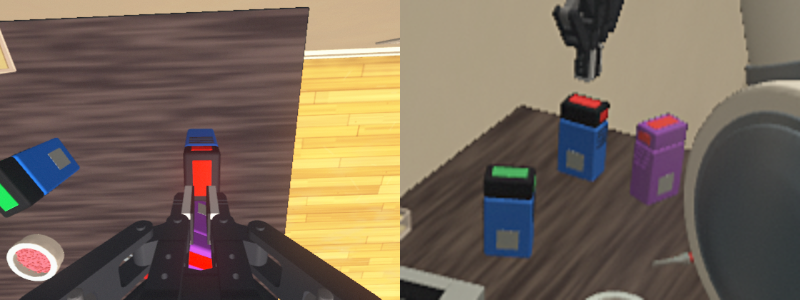

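The side view shows the red pack still upright in place, with the shut fingers hanging free above it. In the wrist depth the real tips sit at tool z = −0.040, so the reported TCP is 40 mm below the real fingertips. I'll allow for that offset from here on. Next I open, then go 7.1 cm lower.

Emit:
carry_out --deltas '[{"x": 0,"y": 0,"z": 0,"rx": 0,"ry": 0,"rz": 0,"grip": 1},{"x": 0,"y": 0,"z": 0,"rx": 0,"ry": 0,"rz": 0,"grip": 1},{"x": 0,"y": 0,"z": 0,"rx": 0,"ry": 0,"rz": 0,"grip": 1},{"x": 0,"y": 0,"z": 0,"rx": 0,"ry": 0,"rz": 0,"grip": 1},{"x": 0,"y": 0,"z": 0,"rx": 0,"ry": 0,"rz": 0,"grip": 1},{"x": 0,"y": 0,"z": 0,"rx": 0,"ry": 0,"rz": 0,"grip": 1},{"x": 0,"y": 0,"z": 0,"rx": 0,"ry": 0,"rz": 0,"grip": 1},{"x": 0,"y": 0,"z": 0,"rx": 0,"ry": 0,"rz": 0,"grip": 1}]'

```text
clock: 4.75
eef_pos: [0.3819, -0.2993, 0.082]
tool_rot: [-3.106, 0.471, 0.0]
ft_force: [-0.5, -0.0, 0.0]
width: 1.002
grip_force: 0.0
```

Run:
```python
from w import *
print(s["width"])
m=(d>0)&(P[...,2]>.082)&(P[...,2]<.1)&(np.hypot(P[...,0]-.382,P[...,1]+.299)<.045)
print(m.sum(),cv2.minAreaRect((P[m][:,:2]*1000).astype(np.float32)))
m=(d>0)&(np.abs(L[...,0])<.02)&(np.abs(L[...,1])<.06)&(np.abs(L[...,1])>.03)&(L[...,2]<-.03)
for sg in(1,-1):
    q=L[m&(L[...,1]*sg>0)]; print(np.percentile(q[:,2],99.5), q[q[:,2]>np.percentile(q[:,2],95)].mean(0))
```

```text
4.75 [ 0.3819228  -0.29934564  0.0819849 ] -17.255570837709584
1.0018888105047894
3601 ((382.93310546875, -299.4940185546875), (32.08784484863281, 48.272727966308594), 73.64641571044922)
-0.05255454414357709 [ 0.00314518  0.04400743 -0.05672159]
-0.05259589197289073 [ 0.00298482 -0.04463089 -0.05658723]
```

Emit:
carry_out --deltas '[{"x": 0.1,"y": 0,"z": -1.5,"rx": 0,"ry": 0,"rz": 0,"grip": 1},{"x": 0.1,"y": 0,"z": -3,"rx": 0,"ry": 0,"rz": 0,"grip": 1},{"x": 0.1,"y": 0,"z": -4.5,"rx": 0,"ry": 0,"rz": 0,"grip": 1},{"x": 0.1,"y": 0,"z": -6,"rx": 0,"ry": 0,"rz": 0,"grip": 1},{"x": 0.1,"y": 0,"z": -7,"rx": 0,"ry": 0,"rz": 0,"grip": 1},{"x": 0.1,"y": 0,"z": -7.1,"rx": 0,"ry": 0,"rz": 0,"grip": 1},{"x": 0.1,"y": 0,"z": -7.1,"rx": 0,"ry": 0,"rz": 0,"grip": 1},{"x": 0.1,"y": 0,"z": -7.1,"rx": 0,"ry": 0,"rz": 0,"grip": 1}]'

```text
clock: 5.6
eef_pos: [0.3832, -0.2996, 0.0115]
tool_rot: [3.106, -0.471, 0.001]
ft_force: [1.5, -0.4, 1.1]
width: 0.996
grip_force: 0.0
```

Emit:
carry_out --deltas '[{"x": 0,"y": 0,"z": 0,"rx": 0,"ry": 0,"rz": 0,"grip": 0.5},{"x": 0,"y": 0,"z": 0,"rx": 0,"ry": 0,"rz": 0,"grip": 0.4},{"x": 0,"y": 0,"z": 0,"rx": 0,"ry": 0,"rz": 0,"grip": 0.2},{"x": 0,"y": 0,"z": 0,"rx": 0,"ry": 0,"rz": 0,"grip": 0.2},{"x": 0,"y": 0,"z": 0,"rx": 0,"ry": 0,"rz": 0,"grip": 0.2},{"x": 0,"y": 0,"z": 0,"rx": 0,"ry": 0,"rz": 0,"grip": 0.2},{"x": 0,"y": 0,"z": 0,"rx": 0,"ry": 0,"rz": 0,"grip": 0.2},{"x": 0,"y": 0,"z": 0,"rx": 0,"ry": 0,"rz": 0,"grip": 0.2}]' --newtons 50

```text
clock: 6.4
eef_pos: [0.383, -0.2994, 0.0112]
tool_rot: [3.106, -0.471, 0.0]
ft_force: [-0.5, 1.0, 5.1]
width: 0.374
grip_force: 49.5
```

Width is 0.374, about 32 mm, at 50 N, so the pack is held. I'll lift it 13 cm, clear of the green pack.

Emit:
carry_out --deltas '[{"x": 0,"y": 0,"z": 1,"rx": 0,"ry": 0,"rz": 0,"grip": 0.2},{"x": 0,"y": 0,"z": 3,"rx": 0,"ry": 0,"rz": 0,"grip": 0.2},{"x": 0,"y": 0,"z": 5.5,"rx": 0,"ry": 0,"rz": 0,"grip": 0.2},{"x": 0,"y": 0,"z": 8,"rx": 0,"ry": 0,"rz": 0,"grip": 0.2},{"x": 0,"y": 0,"z": 10.5,"rx": 0,"ry": 0,"rz": 0,"grip": 0.2},{"x": 0,"y": 0,"z": 12.5,"rx": 0,"ry": 0,"rz": 0,"grip": 0.2},{"x": 0,"y": 0,"z": 13,"rx": 0,"ry": 0,"rz": 0,"grip": 0.2},{"x": 0,"y": 0,"z": 13,"rx": 0,"ry": 0,"rz": 0,"grip": 0.2}]'

```text
clock: 7.2
eef_pos: [0.3831, -0.2995, 0.1415]
tool_rot: [3.105, -0.471, 0.002]
ft_force: [0.8, 0.1, -2.6]
width: 0.366
grip_force: 50.0
```

Emit:
carry_out --deltas '[{"x": 0.3,"y": 1,"z": 0,"rx": 0,"ry": 0,"rz": 0,"grip": 0.2},{"x": 0.9,"y": 3,"z": 0,"rx": 0,"ry": 0,"rz": 0.02,"grip": 0.2},{"x": 1.75,"y": 6,"z": 0,"rx": 0,"ry": 0,"rz": 0.04,"grip": 0.2},{"x": 2.6,"y": 9,"z": 0,"rx": 0,"ry": 0,"rz": 0.06,"grip": 0.2},{"x": 3.5,"y": 12,"z": 0,"rx": 0,"ry": 0,"rz": 0.08,"grip": 0.2},{"x": 4.4,"y": 15,"z": 0,"rx": 0,"ry": 0,"rz": 0.1,"grip": 0.2},{"x": 5.2,"y": 18,"z": 0,"rx": 0,"ry": 0,"rz": 0.12,"grip": 0.2},{"x": 6.1,"y": 21,"z": 0,"rx": 0,"ry": 0,"rz": 0.14,"grip": 0.2}]'

```text
clock: 8.0
eef_pos: [0.4431, -0.0872, 0.1398]
tool_rot: [-3.131, 0.252, 0.004]
ft_force: [0.2, -1.4, -2.0]
width: 0.37
grip_force: 49.9
```

Emit:
carry_out --deltas '[{"x": 0.9,"y": 3,"z": 0,"rx": 0,"ry": 0,"rz": 0.02,"grip": 0.2},{"x": 1.75,"y": 6,"z": 0,"rx": 0,"ry": 0,"rz": 0.03,"grip": 0.2},{"x": 2.6,"y": 9,"z": 0,"rx": 0,"ry": 0,"rz": 0.05,"grip": 0.2},{"x": 3.3,"y": 11.3,"z": 0,"rx": 0,"ry": 0,"rz": 0.06,"grip": 0.2},{"x": 3.65,"y": 12.5,"z": 0,"rx": 0,"ry": 0,"rz": 0.06,"grip": 0.2},{"x": 3.75,"y": 12.7,"z": 0,"rx": 0,"ry": 0,"rz": 0.06,"grip": 0.2},{"x": 3.75,"y": 12.7,"z": 0,"rx": 0,"ry": 0,"rz": 0.06,"grip": 0.2},{"x": 3.75,"y": 12.7,"z": 0,"rx": 0,"ry": 0,"rz": 0.06,"grip": 0.2}]'

```text
clock: 8.8
eef_pos: [0.481, 0.0369, 0.1407]
tool_rot: [3.137, -0.16, -0.001]
ft_force: [-0.1, 0.8, -2.4]
width: 0.365
grip_force: 50.0
```

Run:
```python
from w import *
print(s["ft_force"],s["width"])
m=(d>0)&(P[...,2]>.036)&(P[...,2]<.047)&(np.hypot(P[...,0]-.47,P[...,1]-.04)<.09)
print("charger seen",m.sum(),cv2.minAreaRect((P[m][:,:2]*1000).astype(np.float32)))
m=(d>0)&(d<.35)&(np.abs(L[...,1])<.014)&(L[...,2]>-.12)&(L[...,2]<.04)&(np.abs(L[...,0])<.04)
q=L[m];print("pack in tool",m.sum(),q.min(0),q.max(0),np.median(q,0))
t=L[m&(L[...,2]<-.065)&(L[...,2]>-.09)] ; print("cap top z",np.median(t[:,2]) if len(t) else 0)
cv2.imwrite("pics/g.png",cv2.resize(np.hstack([p["frame"],get_image("side")["frame"]])[:,:,::-1],(800,300)))
```

```text
8.8 [0.48101552 0.03692715 0.14071374] -5.844375596515085
[-0.07587965  0.77043739 -2.4145671 ] 0.36499954315088956
charger seen 4958 ((471.3628234863281, 36.52276611328125), (90.2128677368164, 109.00060272216797), 84.05130767822266)
pack in tool 13264 [-0.02489494 -0.0139957  -0.11999821] [0.02454615 0.013999   0.00851389] [ 0.01157586 -0.0001118  -0.07915959]
cap top z -0.07917680703403068
```

View pics/g.png

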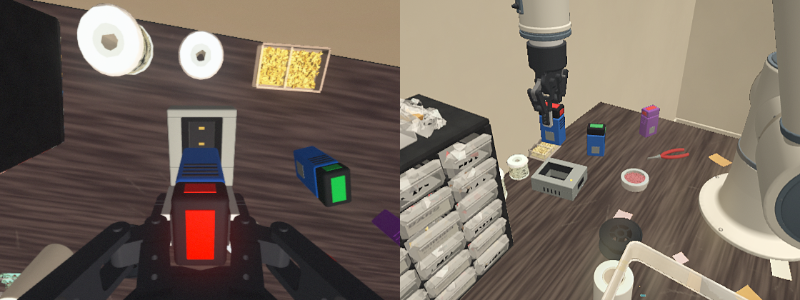

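The wrist view shows the held pack upright at (200,230) of the composite, in line with the charger at (200,140). The green pack at (325,175) is untouched. The position error is under 1 mm and the angle matches. The foot is at z ≈ 0.130, so the pack has 12.4 cm to go down.

Emit:
carry_out --deltas '[{"x": 0,"y": 0,"z": -1,"rx": 0,"ry": 0,"rz": 0,"grip": 0.2},{"x": 0,"y": 0,"z": -2.5,"rx": 0,"ry": 0,"rz": 0,"grip": 0.2},{"x": 0,"y": 0,"z": -4,"rx": 0,"ry": 0,"rz": 0,"grip": 0.2},{"x": 0,"y": 0,"z": -5.5,"rx": 0,"ry": 0,"rz": 0,"grip": 0.2},{"x": 0,"y": 0,"z": -7,"rx": 0,"ry": 0,"rz": 0,"grip": 0.2},{"x": 0,"y": 0,"z": -8,"rx": 0,"ry": 0,"rz": 0,"grip": 0.2},{"x": 0,"y": 0,"z": -8.5,"rx": 0,"ry": 0,"rz": 0,"grip": 0.2},{"x": 0,"y": 0,"z": -8.5,"rx": 0,"ry": 0,"rz": 0,"grip": 0.2}]'

```text
clock: 9.7
eef_pos: [0.4811, 0.0375, 0.0554]
tool_rot: [3.138, -0.159, -0.002]
ft_force: [0.5, -0.7, -1.2]
width: 0.37
grip_force: 50.0
```

Emit:
carry_out --deltas '[{"x": 0,"y": 0,"z": -0.4,"rx": 0,"ry": 0,"rz": 0,"grip": 0.2},{"x": 0,"y": 0,"z": -0.8,"rx": 0,"ry": 0,"rz": 0,"grip": 0.2},{"x": 0,"y": 0,"z": -1.2,"rx": 0,"ry": 0,"rz": 0,"grip": 0.2},{"x": 0,"y": 0,"z": -1.6,"rx": 0,"ry": 0,"rz": 0,"grip": 0.2},{"x": 0,"y": 0,"z": -2,"rx": 0,"ry": 0,"rz": 0,"grip": 0.2},{"x": 0,"y": 0,"z": -2.3,"rx": 0,"ry": 0,"rz": 0,"grip": 0.2},{"x": 0,"y": 0,"z": -2.5,"rx": 0,"ry": 0,"rz": 0,"grip": 0.2},{"x": 0,"y": 0,"z": -2.5,"rx": 0,"ry": 0,"rz": 0,"grip": 0.2}]'

```text
clock: 10.5
eef_pos: [0.4814, 0.0371, 0.0306]
tool_rot: [3.137, -0.159, -0.0]
ft_force: [-0.5, -7.2, -4.8]
width: 0.37
grip_force: 50.7
```

Emit:
carry_out --deltas '[{"x": 0,"y": -0.1,"z": -0.2,"rx": 0,"ry": 0,"rz": 0,"grip": 0.2},{"x": 0,"y": -0.1,"z": -0.4,"rx": 0,"ry": 0,"rz": 0,"grip": 0.2},{"x": 0,"y": -0.1,"z": -0.6,"rx": 0,"ry": 0,"rz": 0,"grip": 0.2},{"x": 0,"y": -0.1,"z": -0.8,"rx": 0,"ry": 0,"rz": 0,"grip": 0.2},{"x": 0,"y": -0.1,"z": -1,"rx": 0,"ry": 0,"rz": 0,"grip": 0.2},{"x": 0,"y": -0.1,"z": -1.2,"rx": 0,"ry": 0,"rz": 0,"grip": 0.2},{"x": 0,"y": -0.1,"z": -1.4,"rx": 0,"ry": 0,"rz": 0,"grip": 0.2},{"x": 0,"y": -0.1,"z": -1.4,"rx": 0,"ry": 0,"rz": 0,"grip": 0.2}]'

```text
clock: 11.3
eef_pos: [0.4814, 0.0367, 0.0171]
tool_rot: [-3.138, 0.159, -0.0]
ft_force: [-1.6, -0.0, 3.8]
width: 0.366
grip_force: 51.7
```

The pack is on the floor with light contact. I'll release it and retreat upward.

Emit:
carry_out --deltas '[{"x": 0,"y": 0,"z": 0,"rx": 0,"ry": 0,"rz": 0,"grip": 0.5},{"x": 0,"y": 0,"z": 0,"rx": 0,"ry": 0,"rz": 0,"grip": 0.8},{"x": 0,"y": 0,"z": 0,"rx": 0,"ry": 0,"rz": 0,"grip": 1},{"x": 0,"y": 0,"z": 0,"rx": 0,"ry": 0,"rz": 0,"grip": 1},{"x": 0,"y": 0,"z": 0,"rx": 0,"ry": 0,"rz": 0,"grip": 1},{"x": 0,"y": 0,"z": 0,"rx": 0,"ry": 0,"rz": 0,"grip": 1},{"x": 0,"y": 0,"z": 0,"rx": 0,"ry": 0,"rz": 0,"grip": 1},{"x": 0,"y": 0,"z": 0,"rx": 0,"ry": 0,"rz": 0,"grip": 1}]'

```text
clock: 12.1
eef_pos: [0.4814, 0.0366, 0.017]
tool_rot: [-3.138, 0.159, -0.0]
ft_force: [0.4, -0.1, 0.1]
width: 1.003
grip_force: 0.0
```

Emit:
carry_out --deltas '[{"x": 0,"y": 0,"z": 1,"rx": 0,"ry": 0,"rz": 0,"grip": 1},{"x": 0,"y": 0,"z": 3,"rx": 0,"ry": 0,"rz": 0,"grip": 1},{"x": 0,"y": 0,"z": 5,"rx": 0,"ry": 0,"rz": 0,"grip": 1},{"x": 0,"y": 0,"z": 7,"rx": 0,"ry": 0,"rz": 0,"grip": 1},{"x": 0,"y": 0,"z": 9,"rx": 0,"ry": 0,"rz": 0,"grip": 1},{"x": 0,"y": 0,"z": 11,"rx": 0,"ry": 0,"rz": 0,"grip": 1},{"x": 0,"y": 0,"z": 12,"rx": 0,"ry": 0,"rz": 0,"grip": 1},{"x": 0,"y": 0,"z": 12,"rx": 0,"ry": 0,"rz": 0,"grip": 1}]'

```text
clock: 12.9
eef_pos: [0.4822, 0.0366, 0.1383]
tool_rot: [-3.138, 0.159, -0.004]
ft_force: [-0.1, -0.0, -0.7]
width: 0.997
grip_force: 0.0
```

Run:
```python
from w import *
print(s["ft_force"],s["width"])
m=(d>0)&(P[...,2]>.085)&(P[...,2]<.11)&(np.hypot(P[...,0]-.481,P[...,1]-.037)<.045)
print("pack",m.sum(),cv2.minAreaRect((P[m][:,:2]*1000).astype(np.float32)),np.percentile(P[m][:,2],[5,50,95]))
m=(d>0)&(P[...,2]>.082)&(P[...,2]<.1)&(np.hypot(P[...,0]-.421,P[...,1]+.121)<.05)
print("green",m.sum(),cv2.minAreaRect((P[m][:,:2]*1000).astype(np.float32)))
```

```text
12.9 [0.48218449 0.03662502 0.13832836] -5.800251820926318
[-0.08452837 -0.01625478 -0.70690904] 0.996757350027655
pack 2396 ((481.2927551269531, 37.2809944152832), (32.02138900756836, 48.1662712097168), 83.99317932128906) [0.09292766 0.09633866 0.09777636]
green 2151 ((422.5445556640625, -121.80792236328125), (48.660980224609375, 32.61930465698242), 9.691556930541992)
```

The pack's top is at 0.096, which is 6 + 90 mm, so it is seated, centred and in line. The green pack hasn't moved.

```bash
python3 -c "
from station import job_done
print(job_done())"
```

```text
the job is handed in; nothing more can be done
None
```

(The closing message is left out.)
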